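# Clear the wind-up kitchen timer, wind it right up and set it to 45 minutes

## Task

The clockwork kitchen timer has to be set for a 45 minute bake, but the dark sauce bottle stands in front of its key: first stand the bottle upright in the free part of the condiment tray. Then wind the timer's key clockwise, in as many turns of the hand as it takes, right up to its end stop so that the spring is fully wound, and turn it back until the pointer shows 45 minutes. Keep the bottle upright on the way, and do not knock over or push aside the flask, the green-lidded jar or the spice jar.

Things in the scene. Friction and masses are not known exactly. Their poses are not given: they have to be found in the camera images.
- timer: Mechanical kitchen timer, fixed by its suction foot: a steel drum, diameter 110 mm, leaning back. Origin: on the worktop below the drum's frontmost edge; z up; the front looks along -x (to the robot at yaw 0), +y is left as the robot sees it. It takes x 0 to 0.124, y -0.055 to 0.055; the drum is up to 97 mm, the key up to 107 mm high.
- timer_dial (a point): Centre of the timer's round white dial, at (0.045, 0, 0.0655) in the timer's frame; its axes are the timer's. The dial looks along (-0.574, 0, 0.819) in that frame: the axis of drum and key leans 35 degrees from vertical to the front. The dial is flat and free round the key. Black strokes mark every minute, longer every 5, longest every 15; zero is at the uphill side.
- timer_key_grip (a point): Middle of the key's grip: on its axis, 29 mm above the dial, at (0.0287, 0, 0.0893) in the timer's frame; it does not turn, its axes are the timer's. The key is a black blade 44 mm long and 14 mm thick, which can be gripped across its flats or across its ends; it stands 6 to 38 mm above the dial on a round skirt of radius 24 mm, 6 mm high.
- key_pointer (a point): Tip of the key's pointer, which turns with it: 35 mm from the key's axis, a short black tongue with a white line, low on the skirt beyond one end of the blade and in line with the blade.
- timer_key (a joint): Key angle (rad): 0 with the pointer at zero, the dial's uphill side; grows clockwise as seen looking at the dial; 5 degrees (0.0873) a minute; 45 minutes is 3.927, the end stop at 60 minutes 5.236. It starts at 0 to 0.9. The mainspring pulls back with 0.007 N m a radian, the clockwork holds with 0.06 N m, so it stays where it is let go; winding takes 0.06 to 0.1 N m.
- bottle: Dark sauce bottle, loose, 193 mm high, 0.36 to 0.6 kg. Body diameter 60 mm up to z = 120 mm, then a neck and cap of diameter 30 mm to z = 190 mm. Origin: on its underside, z up; the bottle's axis passes through x = 0, y = 2 mm. It starts 38 to 55 mm in front of the timer's front edge, where the hand has to be to turn the key.
- tray: Condiment tray of dark wood, fixed, 104 mm (its x) by 224 mm (its y) outside, walls 6 mm thick and 22 mm high; inner floor 92 by 212 mm at z = 6 mm; small wire handles stand 14 mm out at both ends, 19 mm high. Origin: centre of its underside. One spice jar stands in it somewhere on the long middle line; the rest is free.
- spice_jar: Spice jar with dark lid that stands in the tray, loose, diameter 41 mm, 105 mm high. Origin: centre of its underside. To be left alone.
- flask: Drinking flask with cup lid, loose, diameter 69 mm, 267 mm high, stands on one side of the timer. Origin: centre of its underside. To be left alone.
- jar: Glass jar with green screw lid, loose, diameter 70 mm, 101 mm high, stands on the other side of the timer. Origin: centre of its underside. To be left alone.
There are look-alikes about, which are no part of the job. Of the things that look like the bottle, take the one that is nearest to the robot's base at the start.

How it is judged (in metres and radians):
On the way, in this order (a step that is already met when the one before it is completed fails the run):
1. the sauce bottle stands upright in the tray, let go (x of bottle in the frame of tray between -0.025 and 0.025 m and y of bottle in the frame of tray between -0.085 and 0.085 m and z of bottle in the frame of tray below 0.012 m and angle between bottle's own z axis and vertical below 0.1 rad and linear speed of bottle below 0.03 m/s and contact force between the fingers and bottle below 0.3 N), for 0.2 s.
2. the key is wound up to its end stop (over 58 minutes) (value of joint timer_key above 5.06 rad), for 0.1 s.
At the end, for the whole second after the job is handed in: The timer has been wound to its stop and then stands at 45 minutes, within 1.5 minutes (key angle 3.80 to 4.06 rad), at rest and let go; the sauce bottle stands upright (within 6 degrees) on the tray's floor, at rest and let go (all of step 1 and value of joint timer_key between 3.797 and 4.057 rad and velocity of joint timer_key between -0.05 and 0.05 rad/s and contact force between the fingers and timer below 0.3 N); the robot touches nothing.
It fails at once if the sauce bottle is tipped over (more than 35 degrees) (angle between bottle's own z axis and vertical above 0.6 rad).
It fails at once if the flask is knocked over or shifted by more than 30 mm (angle between flask's own z axis and vertical above 0.3 rad or distance of flask from where it was at the start of the episode above 0.03 m).
It fails at once if the green-lidded jar is knocked over or shifted by more than 30 mm (angle between jar's own z axis and vertical above 0.3 rad or distance of jar from where it was at the start of the episode above 0.03 m).
It fails at once if the spice jar in the tray is knocked over or shifted by more than 30 mm (angle between spice_jar's own z axis and vertical above 0.3 rad or distance of spice_jar from where it was at the start of the episode above 0.03 m).
It also fails if it takes over 72 s, if anything falls off the work surface, if the arm or the gripper's body presses on something with over 40 N, if the wrist force passes 120 N, or if a joint passes its speed limit or range.

## Robot

A 6-joint arm with a two-finger parallel gripper is mounted at the origin on a cart in front of the work surface, level with it; the furniture and walls round the work are solid. World frame = base frame: x ahead of the robot, y to its left, z up, the work surface at z = 0. Lengths are in m, angles in degrees, forces in N, time in s.
With the tool pointing down it reaches from about 0.25 to 0.725 m from the base axis. Payload 9.7 kg.
Tool frame: the origin (TCP) lies at the very end of the fingers, on their centre line; the grasp point (between the pads) lies 19 mm behind it; z points along the fingers, y is the line along which they close (so a half turn about z gives the same grasp; the last joint's range is limited). The gripper opens to 85 mm and grips with 20 to 120 N. Pads are 22 mm wide; open, the fingers measure 114 mm over their backs; the gripper's body (76 mm by 85 mm) begins 54 mm behind the grasp point. The pads swing forward as they close: fully open they stand 13 mm farther back than shut.
Start: joints at [-64.057, 4.979, 10.078, 95.1, 0, 90], TCP at [0.241, -0.495, 0.231] pointing down, gripper open.
Joint ranges: [-179.16, 179.16], [-48.56, 103.87], [-65.8, 70.77], [-126.05, 130.52], [-82.76, 87.17], [-180, 180]. Speed limits (degrees/s): [127.2, 127.2, 147.25, 180, 180, 180].

## Interface

Orientations are given as [roll, pitch, yaw] about the fixed x, y, z axes, in that order (R = Rz(yaw) Ry(pitch) Rx(roll)).
In Python, from workcell import bot gives the robot as it stands.
- The arm moves only by the tool step_arm, never from a script. Its argument "targets" is a list of rows, each a list of 3 entries, a list of its own where there are three numbers: the opening, from 0 (shut) to 1 (fully open), then the shift along the world's x, y, z in mm, then the turn, a rotation vector about the world's x, y, z in rad. In form: [[grip, [tx, ty, tz], [wx, wy, wz]], ...]. A call has 1 to 8 rows; each row is the pose to reach, as a shift and turn from the pose commanded when the call began; what a row does not reach only later rows make up. A row lasts 1/10 s, in which the tool goes at most 50 mm and 8.59 degrees, less where a joint would pass 70% of its speed; a pose out of reach is approached as far as the arm can. A call with a gripper value outside its range is refused whole. The fingers move at their own pace and stop on an object; "force" is the grip in N (left out, the last holds). Time passes only in rows, so rows that repeat a pose let the fingers close. It gives the time, the measured TCP pose, the force, the opening and the grip force at its end, in the units of the state.
- bot.get_obs(): the state, without advancing time (a new reading comes with each control period).
- bot.camera(name): name is "side" or "top" or "wrist"; returns (picture, depth): 420x560x3 uint8, red, green, blue; 420x560 float32, m along the optical axis (not along the pixel's ray), 0 where there is no reading.
- bot.camera_params(name): a dict with "K" (3x3 intrinsics, pixels), "R" (3x3) and "t" (3): a world point X has camera coordinates R X + t. Camera axes: x right, y down, z forward; pixel columns grow to the right and rows downward; lengths in m; the calibration is good to about 2 mm. A picture is of the moment at which its call begins: read the wrist's pose just before it. camera_params takes no time and is no camera call; for the wrist camera it gives the pose at the moment of the call.
- bot.job_done(): hands the job in; it is judged then, once.
The state is a dict: "time": time; "q": joint angles; "qd": joint speeds; "joint_efforts": joint torques, N m; "ee_pos": TCP position; "tcp_rot": TCP orientation; "wrist_force": force on the tool from outside, world axes, zero at the start; "torque": the same for the moment, N m; "opening": finger opening in m; "grasp_force": force on a finger pad.
Only numpy, scipy, OpenCV 4.12 (cv2) and the standard library are available. Lean on these libraries where they do the work, as an engineer would, in place of code of your own. Each camera call takes 0.05 s, during which the arm holds its last target. There are 200 camera calls.

## Working session

There is one attempt and no reset: what is moved stays moved. The work goes in short steps, Python scripts to look and compute and a tool call to move; the robot and the scene stay as the last step left them, time stands still between calls to the robot, and variables do not carry over. Pictures are saved under pics/ and viewed, at most 10 in all, crops included, and the job is handed in when it is done.

Besides the shell and the picture viewer there is one more tool, called after "Call:" as name([rows], argument=value, ...), one row to a line, values as JSON. step_arm: Moves the arm, as the interface text tells. Its arguments: {"type":"object","properties":{"targets":{"type":"array","items":{"type":"array"}},"force":{"type":"number"}},"required":["targets"]}

```bash
mkdir -p pics; ls; cat > h.py <<'E'
import numpy as np, cv2
from workcell import bot
def snap(n,f=None):
    P=bot.camera_params(n); im,d=bot.camera(n)
    if f: cv2.imwrite('pics/'+f,im[:,:,::-1])
    return im,d,P
def cloud(d,P):
    K,R,t=map(np.array,(P['K'],P['R'],P['t']))
    v,u=np.mgrid[:d.shape[0],:d.shape[1]]
    c=np.stack([(u-K[0,2])/K[0,0]*d,(v-K[1,2])/K[1,1]*d,d],-1)
    X=(c-t)@R; X[d==0]=np.nan
    return X
def ray(P,u,v,z):
    K,R,t=map(np.array,(P['K'],P['R'],P['t']))
    o=-R.T@t; r=R.T@np.linalg.inv(K)@np.array([u,v,1.])
    return o+r*(z-o[2])/r[2]
def proj(P,X):
    c=np.array(P['R'])@np.array(X)+np.array(P['t']); p=np.array(P['K'])@c; return p[:2]/p[2]
E
python3 - <<'E'
from h import *
o=bot.get_obs(); print(o)
a=[snap(n)for n in('top','side')]
for n,(im,d,P) in zip(('top','side'),a):
    np.savez('/tmp/'+n,im=im,d=d,K=P['K'],R=P['R'],t=P['t']); print(n,-np.array(P['R']).T@P['t'], np.array(P['R'])[2])
    cv2.imwrite('pics/%s0.png'%n,im[:,:,::-1])
E
```

```text
pics
{'time': 0.0, 'q': array([-6.40569981e+01,  5.01211689e+00,  1.00360507e+01,  9.50990110e+01,
        1.01813367e-03,  9.00024004e+01]), 'qd': array([-0.05548356,  0.03837338, -0.04124237,  0.01516393, -0.02911788,
       -0.04181977]), 'joint_efforts': array([ 1.17398933e-03, -5.20390713e+01,  4.64798963e+01,  1.64218352e-02,
        3.15704676e-05, -4.20853240e-06]), 'ee_pos': array([ 0.24052302, -0.49438135,  0.23058761]), 'tcp_rot': array([-1.79924923e+02, -1.01498739e-03,  2.59406002e+01]), 'wrist_force': array([ 0.61519894, -0.22207579,  0.13781618]), 'torque': array([ 0.02313813,  0.03957043, -0.0277766 ]), 'grasp_force': 0.0, 'opening': 0.08556460403628627}
top [ 0.38167153 -0.00292202  1.22045523] [ 0.10567577  0.01177427 -0.99433093]
side [0.49183302 0.98854013 0.85609941] [ 0.013674   -0.78938248 -0.6137494 ]
```

View pics/top0.png

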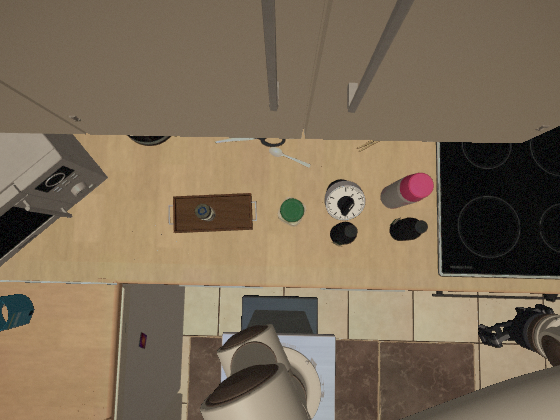

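View pics/side0.png

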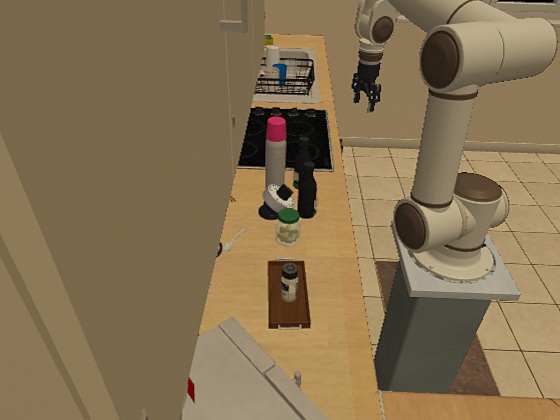

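Top view: the bottle is at about (343,233), in front of the timer dial (346,201). There is a look-alike bottle at (408,229), the flask at (410,190), the jar at (291,210), the tray at (174–252, 195–232) and the spice jar at (204,212). The side view agrees: bottle (308,190), spice jar (290,283), tray (268–310, 262–328).

```bash
cat > m.py <<'E'
from h import *
L={n:dict(np.load('/tmp/%s.npz'%n)) for n in('top','side')}
C={n:cloud(L[n]['d'],L[n]) for n in L}
def box(n,u0,u1,v0,v1): return C[n][v0:v1,u0:u1].reshape(-1,3), L[n]['im'][v0:v1,u0:u1].reshape(-1,3)
def circ(X):
    A=np.c_[2*X[:,:2],np.ones(len(X))]; s=np.linalg.lstsq(A,(X[:,:2]**2).sum(1),rcond=None)[0]
    return s[:2], np.sqrt(s[2]+s[:2]@s[:2])
for nm,n,b,zl in [('bottle','top',(325,362,218,250),None),('lookalike','top',(385,432,213,246),None),('flask','top',(378,440,168,212),None),('jar','top',(276,308,195,226),None),('spice','top',(192,218,200,225),None),
  ('bottle','side',(296,318,160,220),None),('flask','side',(262,290,115,190),None),('jar','side',(274,302,207,248),None),('spice','side',(278,302,260,306),None)]:
    X,c=box(n,*b); X=X[np.isfinite(X[:,0])]
    zt=np.percentile(X[:,2],99.5); T=X[X[:,2]>zt-.008]
    print(nm,n,'ztop %.3f'%zt,'top c',T[:,:2].mean(0).round(3),'range',np.round(np.r_[T.min(0)[:2],T.max(0)[:2]],3),len(T))
    if n=='side':
        B=X[(X[:,2]>.03)&(X[:,2]<min(.11,zt-.02))]
        if len(B)>20: print('   circ',circ(B),B[:,:2].min(0),B[:,:2].max(0))
# tray by colour
X,c=box('top',150,270,180,245)
hsv=cv2.cvtColor(c[None],cv2.COLOR_RGB2HSV)[0]
w=hsv[:,2]<115
m=w&np.isfinite(X[:,0])&(X[:,2]<.03)
for lo,hi in((.0,.012),(.015,.03)):
    S=X[m&(X[:,2]>lo)&(X[:,2]<hi)]; 
    if len(S): print('tray',lo,len(S),np.median(S[:,2]),cv2.minAreaRect((S[:,:2]*1000).astype(np.float32)))
# worktop
print('table z',np.nanmedian(C['top'][250:275,200:300,2]))
# dial: bright pixels
X,c=box('top',320,370,175,222); g=(c.min(1)>150)&(X[:,2]>.03)&(X[:,2]<.12)
D=X[g]; print('dial n',len(D),D.mean(0),D.min(0),D.max(0))
ce=D.mean(0); U,s,V=np.linalg.svd(D-ce); print('normal',V[2]*np.sign(V[2][2]),s)
# wall cupboard
Z=C['top'][:,:,2]; 
for v in (60,100,120,130,136): print(v,C['top'][v,[200,345,400]].round(3).tolist())
E
python3 m.py; python3 - <<'E'
import sys; sys.path.insert(0,'.')
from h import *
im=dict(np.load('/tmp/top.npz'))['im'][160:260,270:440]; im2=dict(np.load('/tmp/side.npz'))['im'][100:260,230:340]
a=cv2.resize(im,None,fx=4.5,fy=4.5,interpolation=cv2.INTER_CUBIC); cv2.imwrite('pics/c1.png',a[:,:,::-1])
E
```

```text
bottle top ztop 0.196 top c [ 0.436 -0.169] range [ 0.421 -0.185  0.45  -0.154] 137
lookalike top ztop 0.195 top c [ 0.451 -0.338] range [ 0.437 -0.355  0.466 -0.323] 142
flask top ztop 0.269 top c [ 0.54  -0.315] range [ 0.512 -0.344  0.568 -0.288] 492
jar top ztop 0.106 top c [ 0.493 -0.028] range [ 0.462 -0.058  0.525  0.003] 409
spice top ztop 0.116 top c [0.484 0.209] range [0.464 0.19  0.502 0.228] 166
bottle side ztop 0.193 top c [ 0.435 -0.164] range [ 0.421 -0.182  0.449 -0.153] 61
   circ (array([ 0.52892843, -0.2004608 ]), np.float64(0.12023387531277821)) [ 0.39964053 -0.33109423] [ 0.4711986  -0.00921042]
flask side ztop 0.267 top c [ 0.544 -0.309] range [ 0.516 -0.337  0.572 -0.285] 130
   circ (array([ 0.53749077, -0.23859173]), np.float64(0.05729666545961473)) [ 0.49187437 -0.31491169] [ 0.5782756  -0.16520077]
jar side ztop 0.104 top c [ 0.492 -0.024] range [ 0.462 -0.055  0.522  0.006] 233
   circ (array([ 0.48781946, -0.06629158]), np.float64(0.0691752796161437)) [ 0.45026923 -0.16048618] [0.53732176 0.01480515]
spice side ztop 0.114 top c [0.483 0.212] range [0.464
[... 319 characters left out ...]
 ((487.7093505859375, 197.18101501464844), (104.04179382324219, 223.91162109375), 3.9193878173828125)
table z 0.0004601433311796173
dial n 572 [ 0.52184918 -0.17297825  0.0682023 ] [ 0.4762864  -0.22569446  0.03093015] [ 0.56142352 -0.12236561  0.09977074]
normal [-0.57499637 -0.0727859   0.81491189] [0.71207086 0.63279561 0.04624756]
60 [[0.59, 0.092, 0.772], [0.59, -0.067, 0.779], [0.59, -0.126, 0.781]]
100 [[0.59, 0.116, 0.648], [0.59, -0.085, 0.658], [0.59, -0.159, 0.663]]
120 [[0.59, 0.133, 0.557], [0.59, -0.098, 0.571], [0.59, -0.183, 0.576]]
130 [[0.59, 0.144, 0.499], [0.59, -0.106, 0.517], [0.591, -0.198, 0.521]]
136 [[0.589, 0.152, 0.46], [0.59, -0.112, 0.48], [0.59, -0.208, 0.486]]
```

View pics/c1.png

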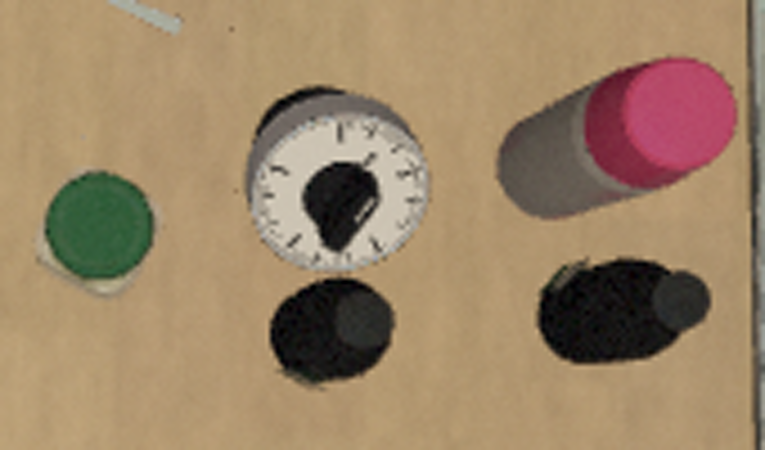

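Close crop: the dial is centred at about (340,190), with the zero stroke at (341,131). The key shows from (305,165) to (380,245), and what looks like the pointer is at (370,158). The measured sizes and heights match the text: the bottle is at (0.4355, -0.169), ztop 0.193, and its 38 mm gap to the timer fits. The tray is at (0.488, 0.197) with yaw 3.9°, and the spice jar is at (0.483, 0.2105). Moving to above the bottle.

Call:
step_arm([
  [1,[24,41,0],[0,0,0.148]],
  [1,[49,82,0],[0,0,0.297]],
  [1,[73,122,0],[0,0,0.445]],
  [1,[97,163,0],[0,0,0.593]],
  [1,[122,204,0],[0,0,0.742]],
  [1,[146,245,0],[0,0,0.89]],
  [1,[170,285,0],[0,0,1.038]],
  [1,[194.5,326,0],[0,0,1.187]],
], force=40)

```text
time: 0.9
ee_pos: [0.4356, -0.1668, 0.2312]
tcp_rot: [-180.0, 0.0, 94.3]
wrist_force: [1.2, -0.8, 0.1]
opening: 0.0856
grasp_force: 0.0
```

Call:
step_arm([
  [1,[0,-1,-45],[0,0,0]],
  [1,[0,-1,-80],[0,0,0]],
  [1,[0,-1,-90],[0,0,0]],
  [0.2,[0,-1,-90],[0,0,0]],
  [0.1,[0,-1,-90],[0,0,0]],
  [0,[0,-1,-90],[0,0,0]],
  [0,[0,-1,-90],[0,0,0]],
  [0,[0,-1,-90],[0,0,0]],
], force=40)

```text
time: 1.7
ee_pos: [0.4356, -0.1701, 0.1429]
tcp_rot: [179.9, 0.1, 93.9]
wrist_force: [-0.6, -0.2, 6.7]
opening: 0.0294
grasp_force: 39.2
```

Call:
step_arm([
  [0,[0,0,15],[0,0,0]],
  [0,[0,0,45],[0,0,0]],
  [0,[0,0,80],[0,0,0]],
  [0,[1,8,110],[0,0,0]],
  [0,[4,25,122],[0,0,0]],
  [0,[8,50,125],[0,0,0]],
  [0,[15,82,125],[0,0,0]],
  [0,[22,118,125],[0,0,0]],
], force=60)

```text
time: 2.5
ee_pos: [0.4572, -0.0509, 0.2672]
tcp_rot: [180.0, 0.0, 93.9]
wrist_force: [0.8, -0.6, -5.5]
opening: 0.0289
grasp_force: 60.2
```

Call:
step_arm([
  [0,[7,38,0],[0,0,0]],
  [0,[14,78,0],[0,0,0]],
  [0,[21,115,0],[0,0,0]],
  [0,[27,147,0],[0,0,0]],
  [0,[31,170,0],[0,0,0]],
  [0,[34,184,0],[0,0,0]],
  [0,[34,189,0],[0,0,0]],
  [0,[34,189,0],[0,0,0]],
])

```text
time: 3.3
ee_pos: [0.491, 0.1373, 0.2664]
tcp_rot: [-180.0, 0.0, 94.0]
wrist_force: [-0.4, 0.0, -4.9]
opening: 0.0287
grasp_force: 60.2
```

Call:
step_arm([
  [0,[1,0,-15],[0,0,0]],
  [0,[1,0,-45],[0,0,0]],
  [0,[1,0,-75],[0,0,0]],
  [0,[1,0,-95],[0,0,0]],
  [0,[1,0,-105],[0,0,0]],
  [0,[1,0,-111],[0,0,0]],
  [0,[1,0,-114],[0,0,0]],
  [0,[1,0,-115],[0,0,0]],
])

```text
time: 4.1
ee_pos: [0.4924, 0.1373, 0.152]
tcp_rot: [179.9, -0.0, 93.9]
wrist_force: [0.3, 0.3, -4.6]
opening: 0.0286
grasp_force: 60.2
```

```bash
python3 - <<'E'
from h import *
im,d,P=snap('side','side1.png')
X=cloud(d,P)
u,v=proj(P,[.492,.137,.08]); u,v=int(u),int(v); print(u,v,bot.get_obs()['ee_pos'],bot.get_obs()['wrist_force'])
W=X[v-60:v+60,u-30:u+30].reshape(-1,3); W=W[np.isfinite(W[:,0])&(np.hypot(W[:,0]-.492,W[:,1]-.137)<.045)]
for a,b in((.02,.05),(.05,.08),(.08,.11)):
    S=W[(W[:,2]>a)&(W[:,2]<b)]; print(a,len(S),S.min(0).round(3),S.max(0).round(3))
cv2.imwrite('pics/s1c.png',cv2.resize(im[180:340,230:360],None,fx=3.5,fy=3.5)[:,:,::-1])
E
```

```text
286 257 [0.4924527  0.13737673 0.15196316] [ 0.21623751  0.63529107 -4.50562659]
0.02 58 [0.458 0.136 0.02 ] [0.522 0.167 0.049]
0.05 75 [0.457 0.14  0.05 ] [0.519 0.166 0.08 ]
0.08 172 [0.458 0.138 0.081] [0.519 0.173 0.109]
```

View pics/s1c.png

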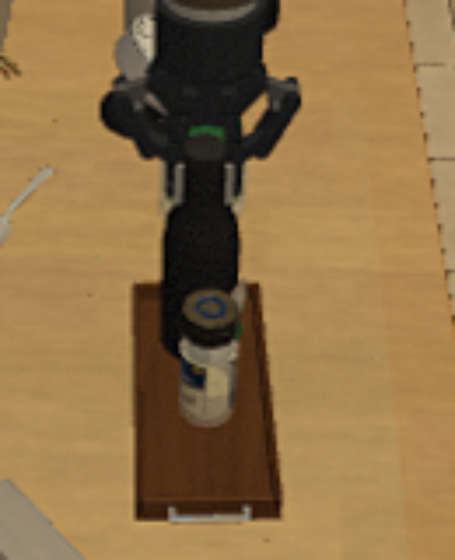

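The bottle hangs upright inside the tray, behind the spice jar (210,350), centred between the walls at x≈0.489. Setting it down.

Call:
step_arm([
  [0,[0,0,-1],[0,0,0]],
  [0,[0,0,-2],[0,0,0]],
  [0,[0,0,-3],[0,0,0]],
  [0,[0,0,-3],[0,0,0]],
], force=40)

```text
time: 4.55
ee_pos: [0.4923, 0.1376, 0.1491]
tcp_rot: [179.9, -0.0, 94.0]
wrist_force: [-2.6, 0.5, 2.5]
opening: 0.0287
grasp_force: 61.0
```

Call:
step_arm([
  [0.4,[0,0,-3],[0,0,0]],
  [0.5,[0,0,-3],[0,0,0]],
  [0.7,[0,0,-3],[0,0,0]],
  [0.8,[0,0,-1],[0,0,0]],
  [0.8,[0,0,15],[0,0,0]],
  [0.8,[0,0,40],[0,0,0]],
  [0.8,[0,0,75],[0,0,0]],
  [0.8,[0,0,110],[0,0,0]],
])

```text
time: 5.35
ee_pos: [0.4918, 0.1373, 0.2596]
tcp_rot: [-180.0, 0.0, 94.0]
wrist_force: [1.0, -0.1, 0.7]
opening: 0.0682
grasp_force: 0.0
```

Call:
step_arm([
  [0.8,[-8,-40,0],[0,0,0]],
  [0.8,[-16,-80,0],[0.007,-0.061,0]],
  [0.8,[-24,-121,0],[0.019,-0.152,0]],
  [0.8,[-32,-161,0],[0.03,-0.242,0]],
  [0.8,[-40,-201,-10],[0.041,-0.333,0]],
  [0.8,[-48,-242,-28],[0.052,-0.424,0]],
  [0.8,[-56,-282,-46],[0.063,-0.515,0]],
  [0.8,[-64,-322,-63],[0.0745,-0.606,0]],
])

```text
time: 6.15
ee_pos: [0.4275, -0.1859, 0.1959]
tcp_rot: [144.7, -1.6, 94.5]
wrist_force: [0.8, 0.4, 0.6]
opening: 0.0687
grasp_force: 0.0
```

```bash
python3 - <<'E'
from h import *
o=bot.get_obs(); print(o['q'].round(1),o['ee_pos'],o['tcp_rot'],o['time'])
im,d,P=snap('wrist','w0.png'); np.savez('/tmp/wrist',im=im,d=d,K=P['K'],R=P['R'],t=P['t'])
print('cam',-np.array(P['R']).T@P['t'],np.array(P['R']))
X=cloud(d,P); print(np.nanmin(d[d>0]),X[210,280])
# bottle check from top
im,d,P=snap('top'); X=cloud(d,P).reshape(-1,3); m=(np.hypot(X[:,0]-.492,X[:,1]-.137)<.05)&(X[:,2]>.15)
S=X[m]; print('bottle top',len(S),S.min(0),S.max(0))
for c,n in(((.493,-.028),'jar'),((.483,.21),'spice')):
    m=(np.hypot(X[:,0]-c[0],X[:,1]-c[1])<.045)&(X[:,2]>.098)&(X[:,2]<.125); S=X[m]; print(n,len(S),S.min(0),S.max(0))
E
```

```text
[-37.9 -36.1 -33.7  65.6  24.   53.9] [ 0.42750821 -0.18588388  0.19589337] [144.70533146  -1.5671059   94.54155705] 6.15
cam [ 0.34072883 -0.12761934  0.313001  ] [[ 0.81493241  0.04874438  0.57750251]
 [-0.07757615 -0.97831514  0.19204538]
 [ 0.57434058 -0.20130443 -0.79347932]]
0.050843146 [ 0.51237775 -0.18997442  0.06512304]
bottle top 183 [0.47533211 0.12204897 0.15073112] [0.50836878 0.15459628 0.20298457]
jar 394 [ 0.46244365 -0.05792731  0.09801282] [0.52448541 0.00342983 0.10790883]
spice 195 [0.46429229 0.18913282 0.09847435] [0.50165323 0.22761472 0.11807571]
```

View pics/w0.png

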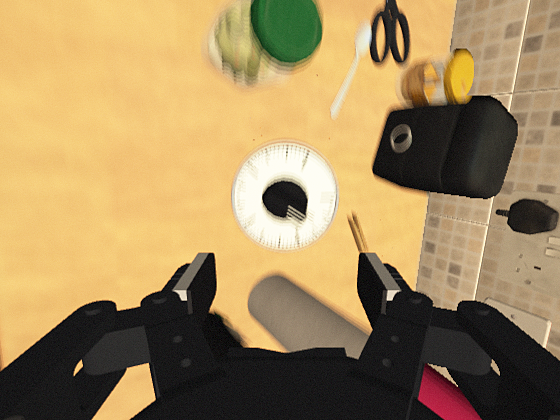

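The wrist view is blurred by motion, but it shows the white dial at about (285,195) with the black key on it and a white pointer line near (297,212). The bottle stands in the tray with its top at z=0.199, centre (0.492, 0.138), and the jar and spice jar have not moved. I'll take a sharp frame now and measure the dial and key.

```bash
cat > dial.py <<'E'
from h import *
import sys
def measure(tag):
    bot.camera('wrist'); im,d,P=snap('wrist'); X=cloud(d,P); o=bot.get_obs()
    g=(im.min(2)>130)&(np.ptp(im.astype(int),axis=2)<40)&(X[:,:,2]>.025)&(X[:,:,2]<.12)&(np.hypot(X[:,:,0]-.519,X[:,:,1]+.174)<.075)
    g=cv2.morphologyEx(g.astype(np.uint8),cv2.MORPH_OPEN,np.ones((2,2)))
    D=X[g>0]; ce=D.mean(0)
    for _ in range(4):
        U,s,V=np.linalg.svd(D-ce,full_matrices=False); n=V[2]*np.sign(V[2][2]); r=(D-ce)@n
        D=D[abs(r)<max(2*r.std(),.001)]; ce=D.mean(0)
    cs,_=cv2.findContours(g,cv2.RETR_EXTERNAL,cv2.CHAIN_APPROX_NONE); c=max(cs,key=cv2.contourArea)
    h=cv2.convexHull(c)[:,0]
    K,R,t=map(np.array,(P['K'],P['R'],P['t'])); o0=-R.T@t
    def onplane(uv,off=0):
        r=(R.T@np.linalg.inv(K)@np.c_[uv,np.ones(len(uv))].T).T; return o0+r*(((ce+off*n-o0)@n)/(r@n))[:,None]
    e=onplane(h.astype(float)); yaw=np.arctan2(-n[1],-n[0])
    u=np.array([np.cos(yaw)*n[2],np.sin(yaw)*n[2],np.hypot(n[0],n[1])]); rr=np.cross(u,n); u=np.cross(n,rr)
    q=np.c_[(e-ce)@u,(e-ce)@rr]; (cx,cy),rad=cv2.minEnclosingCircle((q*1000).astype(np.float32))
    A=np.c_[2*q,np.ones(len(q))]; s=np.linalg.lstsq(A,(q**2).sum(1),rcond=None)[0]
    c0=ce+u*s[0]+rr*s[1]
    print('n',n.round(3),'yaw',np.degrees(yaw).round(1),'lean',np.degrees(np.arccos(n[2])).round(1),'centre',c0.round(4),'r',np.sqrt(s[2]+s[:2]@s[:2]).round(4),rad)
    # rectified dial plane, 6 px/mm, up = uphill, right = clockwise 90
    S=5; N=600
    gx,gy=np.meshgrid((np.arange(N)-N/2)/S/1000,(N/2-np.arange(N))/S/1000)
    out=[]
    for off in(0,.038):
        W=c0+n*off+gx[...,None]*rr+gy[...,None]*u
        c_=W@R.T+t; p=c_@K.T; p=p[...,:2]/p[...,2:]
        out.append(cv2.remap(im,p[...,0].astype(np.float32),p[...,1].astype(np.float32),cv2.INTER_CUBIC)[50:550,90:510] if off==0 else cv2.remap(im,p[...,0].astype(np.float32),p[...,1].astype(np.float32),cv2.INTER_CUBIC)[120:480,120:480])
    a=out[0]; b=np.zeros((500,360,3),np.uint8); b[70:430]=out[1]
    cv2.imwrite('pics/%s.png'%tag,np.hstack([a,b])[:,:,::-1])
    print(o['ee_pos'].round(4),o['tcp_rot'].round(2),o['q'].round(1),o['time'])
    return c0,n,u,rr
if __name__=='__main__':
    c0,n,u,rr=measure(sys.argv[1]); np.savez('/tmp/dial',c0=c0,n=n,u=u,rr=rr)
E
python3 dial.py d0
```

```text
Traceback (most recent call last):
  File "dial.py", line 35, in <module>
    c0,n,u,rr=measure(sys.argv[1]); np.savez('/tmp/dial',c0=c0,n=n,u=u,rr=rr)
              ~~~~~~~^^^^^^^^^^^^^
  File "dial.py", line 9, in measure
    U,s,V=np.linalg.svd(D-ce,full_matrices=False); n=V[2]*np.sign(V[2][2]); r=(D-ce)@n
          ~~~~~~~~~~~~~^^^^^^^^^^^^^^^^^^^^^^^^^^
numpy.linalg.LinAlgError: SVD did not converge
```

```bash
sed -i 's/D=X\[g>0\]; ce/D=X[g>0]; D=D[np.isfinite(D[:,0])]; ce/' dial.py; python3 dial.py d0
```

```text
n [-0.57  -0.066  0.819] yaw 6.6 lean 35.0 centre [ 0.5192 -0.1748  0.0651] r 0.0541 54.38853073120117
[ 0.4286 -0.1841  0.1964] [145.03  -1.71  94.56] [-37.5 -35.8 -33.4  65.9  23.7  54.2] 6.45
```

View pics/d0.png

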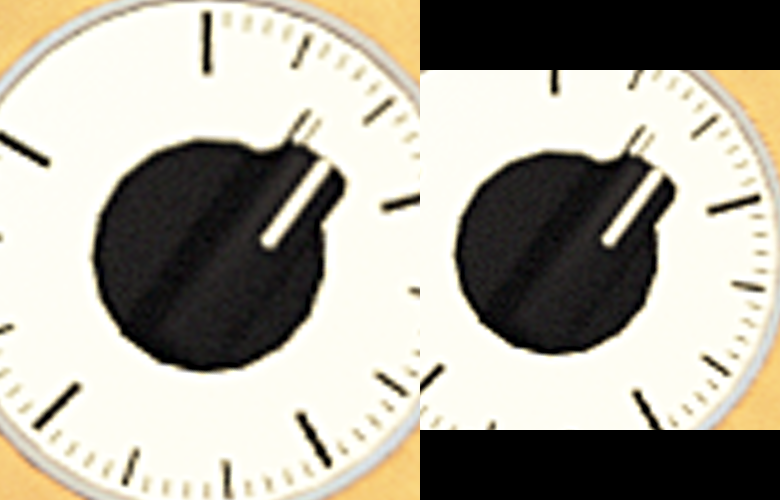

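The rectified dial is centred at (210,250). The zero stroke is at the top (208,42), the 15-minute stroke at (400,205) and the 30-minute stroke at (313,440), each where it should be. The pointer tongue ends near (315,112), and the white line runs parallel to it, which puts the key at about 36.8° (7.4 min).

```bash
cat > tgt.py <<'E'
from h import *
from scipy.spatial.transform import Rotation as Ro
D=dict(np.load('/tmp/dial.npz')); c0,n,u,rr=(D[k] for k in('c0','n','u','rr'))
def state():
    o=bot.get_obs(); R=Ro.from_euler('xyz',o['tcp_rot'],degrees=True); M=R.as_matrix()
    b=np.degrees(np.arctan2(M[:,1]@rr,M[:,1]@u)); d=o['ee_pos']-c0
    print('b %.2f'%b,'h %.1f off u %.1f r %.1f mm'%tuple(1000*np.array([d@n,d@u,d@rr])),'tilt err',np.degrees(np.arccos(-M[:,2]@n)).round(2),'q',o['q'].round(1),'t',o['time'],'F',o['wrist_force'].round(1),'T',o['torque'].round(2),'open',o['opening'].round(4),'gf',o['grasp_force'])
    return o,R
def to(b,h):
    o,R=state(); b=np.radians(b); y=np.cos(b)*u+np.sin(b)*rr; z=-n; T=Ro.from_matrix(np.c_[np.cross(y,z),y,z])
    print('shift mm',((c0+h*n-o['ee_pos'])*1000).round(1),'rotvec',(T*R.inv()).as_rotvec().round(4))
E
python3 -c "
from tgt import *
print(n,u,rr); to(-53.2,.06); to(-53.2,.011)"
```

```text
[-0.56995477 -0.06579045  0.81903796] [0.81363533 0.09391875 0.57373933] [ 1.14669591e-01 -9.93403687e-01 -6.93889390e-18]Traceback (most recent call last):
  File "<string>", line 3, in <module>
    print(n,u,rr); to(-53.2,.06); to(-53.2,.011)
                   ~~^^^^^^^^^^^
  File "tgt.py", line 10, in to
    o,R=state(); b=np.radians(b); y=np.cos(b)*u+np.sin(b)*rr; z=-n; T=Ro.from_matrix(np.c_[np.cross(y,z),y,z])
        ~~~~~^^
  File "tgt.py", line 7, in state
    print('b %.2f'%b,'h %.1f off u %.1f r %.1f mm'%tuple(1000*np.array([d@n,d@u,d@rr])),'tilt err',np.degrees(np.arccos(-M[:,2]@n)).round(2),'q',o['q'].round(1),'t',o['time'],'F',o['wrist_force'].round(1),'T',o['torque'].round(2),'open',o['opening'].round(4),'gf',o['grasp_force'])
                                                                                                                                                                                                                                             ^^^^^^^^^^^^^^^^^^
AttributeError: 'float' object has no attribute 'round'
```

```bash
sed -i "s/o\['opening'\].round(4)/round(o['opening'],4)/" tgt.py; python3 -c "
from tgt import *
to(-53.2,.06); to(-53.2,.011)"
```

```text
b 2.65 h 159.7 off u 0.7 r -1.1 mm tilt err 0.24 q [-37.5 -35.8 -33.4  65.9  23.7  54.2] t 6.45 F [0.1 0.7 0.2] T [-0.11  0.49  0.06] open 0.0684 gf 0.0
shift mm [ 56.4   5.4 -82.1] rotvec [-0.5584 -0.0666  0.7961]
b 2.65 h 159.7 off u 0.7 r -1.1 mm tilt err 0.24 q [-37.5 -35.8 -33.4  65.9  23.7  54.2] t 6.45 F [0.1 0.7 0.2] T [-0.11  0.49  0.06] open 0.0684 gf 0.0
shift mm [  84.3    8.7 -122.2] rotvec [-0.5584 -0.0666  0.7961]
```

Call:
step_arm([
  [0.8,[7,0.7,-10],[-0.07,-0.008,0.1]],
  [0.8,[14,1.4,-20.5],[-0.14,-0.017,0.2]],
  [0.8,[21,2,-31],[-0.21,-0.025,0.3]],
  [0.8,[28,2.7,-41],[-0.28,-0.033,0.4]],
  [0.8,[35,3.4,-51],[-0.35,-0.042,0.5]],
  [0.8,[42,4,-61.5],[-0.42,-0.05,0.6]],
  [0.8,[49,4.7,-72],[-0.49,-0.058,0.7]],
  [0.8,[56.4,5.4,-82],[-0.558,-0.067,0.796]],
])

```text
time: 7.25
ee_pos: [0.4865, -0.1766, 0.114]
tcp_rot: [157.3, 27.5, 144.7]
wrist_force: [1.2, -0.5, -1.3]
opening: 0.0682
grasp_force: 0.0
```

Call:
step_arm([
  [0.8,[0,0,0],[0,0,0]],
  [0.8,[0,0,0],[0,0,0]],
])

```text
time: 7.45
ee_pos: [0.4854, -0.1775, 0.1141]
tcp_rot: [157.1, 27.2, 144.1]
wrist_force: [-0.2, 0.8, 0.2]
opening: 0.0688
grasp_force: 0.0
```

```bash
python3 -c "
from tgt import *
to(-53.2,.011)"; python3 dial.py d1
```

```text
b -53.11 h 59.5 off u 0.3 r -1.2 mm tilt err 0.12 q [-31.4 -29.8 -39.4  51.6  20.8   4.3] t 7.45 F [-0.2  0.8  0.2] T [-0.04  0.5   0.01] open 0.0688 gf 0.0
shift mm [ 27.5   2.  -39.9] rotvec [-0.0026 -0.0003  0.    ]
n [-0.569 -0.066  0.819] yaw 6.6 lean 35.0 centre [ 0.519  -0.1742  0.065 ] r 0.054 54.179039001464844
[ 0.4852 -0.1784  0.1145] [157.12  27.32 144.05] [-31.5 -29.9 -39.4  51.6  20.8   4.3] 7.55
```

View pics/d1.png

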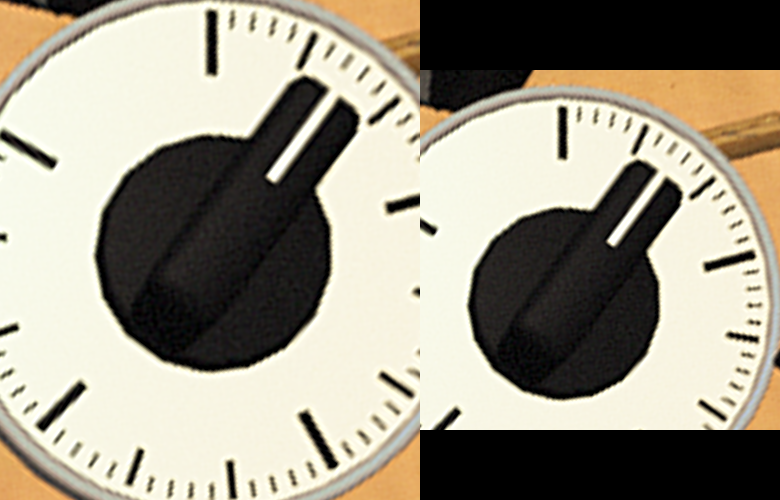

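The view is sharp: the blade points up-right, with its white line from (272,180) to (330,97), so the key is at about 36°. It lies across the fingers' closing line as planned, with its centre 1 mm off the tool axis. Advancing and closing.

Call:
step_arm([
  [0.8,[7,1,-10],[0,0,0]],
  [0.8,[14,2,-20],[0,0,0]],
  [0.8,[21,2.5,-30],[0,0,0]],
  [0.8,[27.5,3,-40],[0,0,0]],
  [0.8,[27.5,3,-40],[0,0,0]],
  [0.4,[27.5,3,-40],[0,0,0]],
  [0.2,[27.5,3,-40],[0,0,0]],
  [0,[27.5,3,-40],[0,0,0]],
], force=25)

```text
time: 8.35
ee_pos: [0.5122, -0.1764, 0.0742]
tcp_rot: [157.2, 27.4, 144.1]
wrist_force: [-0.0, -0.3, 0.2]
opening: 0.0247
grasp_force: 0.0
```

Call:
step_arm([
  [0,[0,0,0],[0,0,0]],
  [0,[0,0,0],[0,0,0]],
  [0,[0,0,0],[0,0,0]],
])

```text
time: 8.65
ee_pos: [0.5123, -0.1761, 0.0743]
tcp_rot: [157.1, 27.4, 144.1]
wrist_force: [-4.3, 3.4, 6.1]
opening: 0.0134
grasp_force: 30.0
```

```bash
python3 -c "
from tgt import *
state()"
```

```text
b -53.11 h 11.5 off u -0.3 r 1.0 mm tilt err 0.12 q [-29.1 -25.4 -41.2  44.5  19.6   6.4] t 8.65 F [-4.3  3.4  6.1] T [0.48 0.58 0.38] open 0.0134 gf 29.968567192554474
```

Call:
step_arm([
  [0,[0,0,0],[0.084,0.01,-0.121]],
  [0,[0,0,0],[0.169,0.02,-0.242]],
  [0,[0,0,0],[0.253,0.029,-0.364]],
  [0,[0,0,0],[0.338,0.039,-0.485]],
  [0,[0,0,0],[0.422,0.049,-0.606]],
  [0,[0,0,0],[0.506,0.059,-0.727]],
  [0,[0,0,0],[0.591,0.068,-0.848]],
  [0,[0,0,0],[0.675,0.078,-0.97]],
])

```text
time: 9.45
ee_pos: [0.5117, -0.1763, 0.0738]
tcp_rot: [145.9, -8.6, 84.1]
wrist_force: [-9.7, 0.8, 6.7]
opening: 0.0134
grasp_force: 30.7
```

```bash
python3 -c "
from tgt import *
o,R=state(); F=o['wrist_force']; print(F@n,F@u,F@rr, o['torque']@n)"
```

```text
b 15.13 h 11.5 off u -1.1 r 1.2 mm tilt err 0.05 q [-29.2 -25.4 -41.2  44.6  19.6  74.6] t 9.45 F [-9.7  0.8  6.7] T [0.24 1.38 0.36] open 0.0134 gf 30.682098269462585
10.990006142541121 -4.012702036675558 -1.9604240417693675 0.06921806622791782
```

Call:
step_arm([
  [0,[0,0,0],[0.084,0.01,-0.121]],
  [0,[0,0,0],[0.169,0.02,-0.242]],
  [0,[0,0,0],[0.253,0.029,-0.364]],
  [0,[0,0,0],[0.338,0.039,-0.485]],
  [0,[0,0,0],[0.422,0.049,-0.606]],
  [0,[0,0,0],[0.506,0.059,-0.727]],
  [0,[0,0,0],[0.591,0.068,-0.848]],
  [0,[0,0,0],[0.675,0.078,-0.97]],
])

```text
time: 10.25
ee_pos: [0.5113, -0.1757, 0.0735]
tcp_rot: [175.2, -34.7, 15.1]
wrist_force: [-16.1, 5.4, 10.6]
opening: 0.0136
grasp_force: 31.4
```

Call:
step_arm([
  [0,[0,0,0],[0.084,0.01,-0.121]],
  [0,[0,0,0],[0.169,0.02,-0.242]],
  [0,[0,0,0],[0.253,0.029,-0.364]],
  [0,[0,0,0],[0.253,0.029,-0.364]],
])

```text
time: 10.65
ee_pos: [0.5113, -0.1754, 0.0736]
tcp_rot: [-167.5, -32.9, -15.5]
wrist_force: [-15.3, 6.6, 12.2]
opening: 0.0138
grasp_force: 31.5
```

```bash
python3 -c "
from tgt import *
o,R=state(); F=o['wrist_force']; print(F@n,F@u,F@rr, o['torque']@n)"
```

```text
b 108.42 h 11.5 off u -1.4 r 0.3 mm tilt err 0.07 q [-29.1 -25.5 -41.3  44.6  19.6 167.9] t 10.65 F [-15.3   6.6  12.2] T [1.21 1.83 0.97] open 0.0138 gf 31.49605482816696
18.258747994056236 -4.836954772989848 -8.313013535055822 -0.013235621904277664
```

Call:
step_arm([
  [0.8,[0,0,0],[0,0,0]],
  [0.8,[0,0,0],[0,0,0]],
  [0.8,[0,0,0],[0,0,0]],
  [0.8,[0,0.8,0],[-0.084,-0.01,0.121]],
  [0.8,[0,0.8,0],[-0.169,-0.02,0.242]],
  [0.8,[0,0.8,0],[-0.253,-0.029,0.364]],
  [0.8,[0,0.8,0],[-0.338,-0.039,0.485]],
  [0.8,[0,0.8,0],[-0.422,-0.049,0.606]],
])

```text
time: 11.45
ee_pos: [0.512, -0.1754, 0.0732]
tcp_rot: [163.6, -31.4, 35.9]
wrist_force: [-0.3, -0.8, 0.3]
opening: 0.0683
grasp_force: 0.0
```

Call:
step_arm([
  [0.8,[0,0,0],[-0.084,-0.01,0.121]],
  [0.8,[0,0,0],[-0.169,-0.02,0.242]],
  [0.8,[0,0,0],[-0.253,-0.029,0.364]],
  [0.8,[0,0,0],[-0.338,-0.039,0.485]],
  [0.8,[0,0,0],[-0.422,-0.049,0.606]],
  [0.8,[0,0,0],[-0.506,-0.059,0.727]],
  [0.8,[0,0,0],[-0.591,-0.068,0.848]],
  [0.8,[0,0,0],[-0.675,-0.078,0.97]],
])

```text
time: 12.25
ee_pos: [0.512, -0.1754, 0.0732]
tcp_rot: [145.0, 1.5, 98.7]
wrist_force: [0.6, -0.8, 0.1]
opening: 0.0687
grasp_force: 0.0
```

```bash
python3 -c "
from tgt import *
to(-71.6,.011)"
```

```text
b -2.54 h 10.7 off u -1.1 r 0.4 mm tilt err 0.06 q [-29.1 -25.4 -41.3  44.4  19.6  57. ] t 12.25 F [ 0.6 -0.8  0.1] T [-0.05  0.53 -0.04] open 0.0687 gf 0.0
shift mm [0.7 0.5 0.9] rotvec [-0.6869 -0.0788  0.9873]
```

Call:
step_arm([
  [0.8,[0,0,0],[-0.084,-0.01,0.121]],
  [0.8,[0,0,0],[-0.169,-0.02,0.242]],
  [0.8,[0,0,0],[-0.253,-0.029,0.364]],
  [0.8,[0,0,0],[-0.338,-0.039,0.485]],
  [0.8,[0.6,0.3,0.6],[-0.422,-0.049,0.606]],
  [0.8,[0.6,0.3,0.6],[-0.506,-0.059,0.727]],
  [0.8,[0.6,0.3,0.6],[-0.591,-0.068,0.848]],
  [0.8,[0.6,0.3,0.6],[-0.675,-0.078,0.97]],
])

```text
time: 13.05
ee_pos: [0.5126, -0.1751, 0.0738]
tcp_rot: [166.8, 32.7, 163.1]
wrist_force: [0.2, 0.0, 0.4]
opening: 0.0683
grasp_force: 0.0
```

Call:
step_arm([
  [0.8,[0,0,0],[-0.012,-0.001,0.017]],
  [0.3,[0,0,0],[-0.012,-0.001,0.017]],
  [0.1,[0,0,0],[-0.012,-0.001,0.017]],
  [0,[0,0,0],[-0.012,-0.001,0.017]],
  [0,[0,0,0],[-0.012,-0.001,0.017]],
  [0,[0,0,0],[-0.012,-0.001,0.017]],
  [0,[0,0,0],[-0.012,-0.001,0.017]],
], force=25)

```text
time: 13.75
ee_pos: [0.5125, -0.1755, 0.0739]
tcp_rot: [167.3, 32.9, 164.0]
wrist_force: [-3.0, -4.0, 1.9]
opening: 0.0133
grasp_force: 30.1
```

```bash
python3 -c "
from tgt import *
o,R=state(); F=o['wrist_force']; print(F@n,F@u,F@rr, o['torque']@n)"
```

```text
b -71.19 h 11.0 off u -0.4 r 0.5 mm tilt err 0.05 q [-29.  -25.4 -41.2  44.5  19.5 -11.6] t 13.75 F [-3.  -4.   1.9] T [-0.66  0.97 -0.31] open 0.0133 gf 30.072190761566162
3.5513709742314115 -1.7606268807288423 3.57672059494078 0.05757550212790318
```

Call:
step_arm([
  [0,[0,0,0],[0.084,0.01,-0.121]],
  [0,[0,0,0],[0.169,0.02,-0.242]],
  [0,[0,0,0],[0.253,0.029,-0.364]],
  [0,[0,0,0],[0.338,0.039,-0.485]],
  [0,[0,0,0],[0.422,0.049,-0.606]],
  [0,[0,0,0],[0.506,0.059,-0.727]],
  [0,[0,0,0],[0.591,0.068,-0.848]],
  [0,[0,0,0],[0.675,0.078,-0.97]],
])

```text
time: 14.55
ee_pos: [0.5122, -0.1759, 0.0737]
tcp_rot: [145.1, 1.8, 99.0]
wrist_force: [-5.2, -6.3, 1.3]
opening: 0.0134
grasp_force: 30.3
```

Call:
step_arm([
  [0,[0,0,0],[0.084,0.01,-0.121]],
  [0,[0,0,0],[0.169,0.02,-0.242]],
  [0,[0,0,0],[0.253,0.029,-0.364]],
  [0,[0,0,0],[0.315,0.036,-0.452]],
  [0,[0,0,0],[0.33,0.038,-0.473]],
  [0,[0,0,0],[0.343,0.039,-0.493]],
  [0,[0,0,0],[0.343,0.039,-0.493]],
  [0,[0,0,0],[0.343,0.039,-0.493]],
])

```text
time: 15.35
ee_pos: [0.512, -0.1759, 0.0735]
tcp_rot: [149.0, -17.2, 70.2]
wrist_force: [-8.2, -6.7, 0.5]
opening: 0.0137
grasp_force: 31.8
```

```bash
python3 -c "
from tgt import *
o,R=state(); F=o['wrist_force']; print(F@n,F@u,F@rr, o['torque']@n, o['torque'])"
```

```text
b 31.15 h 11.0 off u -1.0 r 0.9 mm tilt err 0.12 q [-29.  -25.4 -41.3  44.5  19.4  90.7] t 15.35 F [-8.2 -6.7  0.5] T [-1.33  1.61 -0.28] open 0.0137 gf 31.80073857307434
5.557571642394509 -7.029889637282211 5.728085683435764 0.42303688625114105 [-1.32732387  1.61492526 -0.27577119]
```

Call:
step_arm([
  [0,[0,0,0],[0.025,0.003,-0.036]],
  [0,[0,0,0],[0.025,0.003,-0.036]],
  [0,[0,0,0],[0.025,0.003,-0.036]],
])

```text
time: 15.65
ee_pos: [0.512, -0.1759, 0.0735]
tcp_rot: [149.7, -18.4, 68.0]
wrist_force: [-8.5, -6.7, 1.7]
opening: 0.0133
grasp_force: 46.9
```

```bash
python3 -c "
from tgt import *
o,R=state(); F=o['wrist_force']; print(F@n,F@u,F@rr, o['torque']@n, o['torque'])"; python3 dial.py d2
```

```text
b 33.61 h 11.1 off u -1.0 r 0.9 mm tilt err 0.13 q [-29.  -25.4 -41.3  44.5  19.4  93.2] t 15.65 F [-8.5 -6.7  1.7] T [-1.76  1.72  0.32] open 0.0133 gf 46.854220334789716
6.641664667495011 -6.561937719897045 5.681972101514807 1.1520077825057482 [-1.76111628  1.72161968  0.32102744]
n [-0.57  -0.067  0.819] yaw 6.8 lean 35.0 centre [ 0.5187 -0.1739  0.0649] r 0.0534 54.30289077758789
[ 0.512  -0.1759  0.0735] [149.72 -18.41  67.99] [-29.  -25.4 -41.3  44.5  19.4  93.2] 15.75
```

View pics/d2.png

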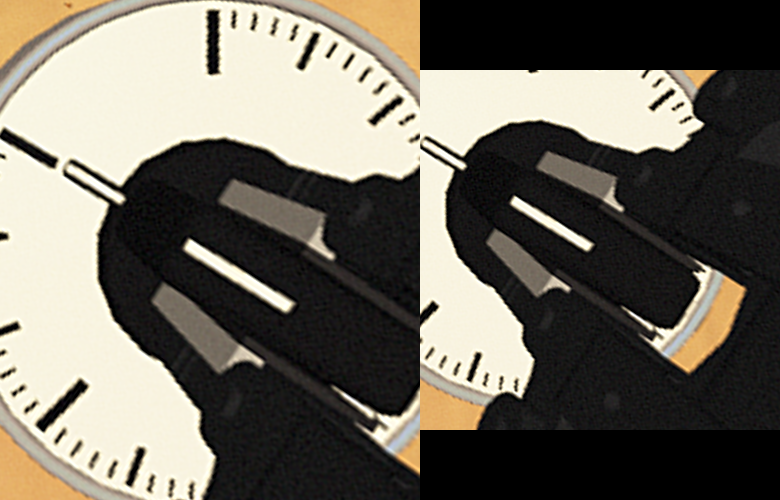

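The pointer tongue at (65–125, 165–195) lines up with the long 60-minute stroke at (30,148). The torque jumped as well, so the key is at its end stop. Turning back to 45.

Call:
step_arm([
  [0,[0,0,0],[-0.084,-0.01,0.121]],
  [0,[0,0,0],[-0.169,-0.02,0.242]],
  [0,[0,0,0],[-0.253,-0.029,0.364]],
  [0,[0,0,0],[-0.338,-0.039,0.485]],
  [0,[0,0,0],[-0.422,-0.049,0.606]],
  [0,[0,0,0],[-0.506,-0.059,0.727]],
  [0,[0,0,0],[-0.591,-0.068,0.848]],
  [0,[0,0,0],[-0.675,-0.078,0.97]],
])

```text
time: 16.55
ee_pos: [0.5124, -0.1758, 0.0738]
tcp_rot: [150.1, 19.0, 126.0]
wrist_force: [-3.4, -5.6, 0.1]
opening: 0.0133
grasp_force: 30.0
```

Call:
step_arm([
  [0,[0,0,0],[-0.084,-0.01,0.121]],
  [0,[0,0,0],[-0.117,-0.014,0.168]],
  [0,[0,0,0],[-0.117,-0.014,0.168]],
  [0,[0,0,0],[-0.117,-0.014,0.168]],
])

```text
time: 16.95
ee_pos: [0.5124, -0.1757, 0.0738]
tcp_rot: [154.1, 24.4, 136.9]
wrist_force: [-3.2, -5.6, 1.0]
opening: 0.0134
grasp_force: 30.1
```

```bash
python3 -c "
from tgt import *
state()"; python3 dial.py d3
```

```text
b -45.85 h 11.0 off u -0.2 r 1.0 mm tilt err 0.12 q [-29.  -25.4 -41.2  44.5  19.5  13.6] t 16.95 F [-3.2 -5.6  1. ] T [-0.91  1.   -0.4 ] open 0.0134 gf 30.085053741931915
n [-0.569 -0.067  0.82 ] yaw 6.7 lean 34.9 centre [ 0.5181 -0.1735  0.0645] r 0.0534 54.287044525146484
[ 0.5124 -0.1757  0.0738] [154.06  24.38 136.86] [-29.  -25.4 -41.2  44.5  19.5  13.6] 17.05
```

View pics/d3.png

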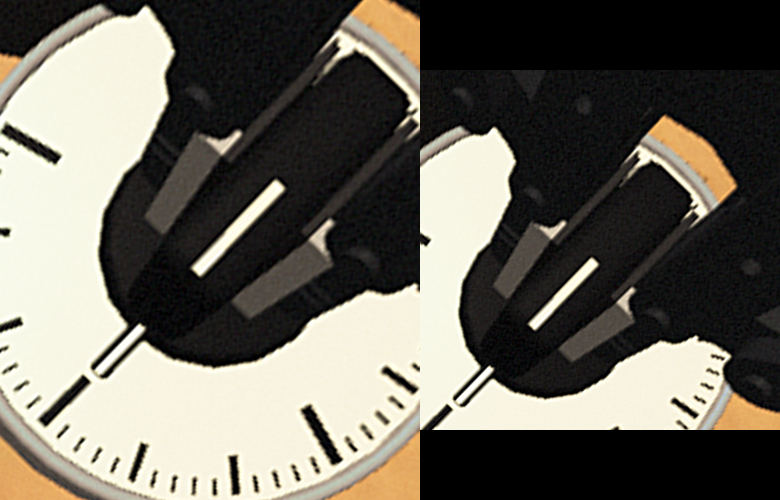

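The pointer tongue at (98,372)–(140,328) points straight at the long 45-minute stroke (50,415)–(85,380). Letting go and retreating along the axis.

Call:
step_arm([
  [0.7,[0,0,0],[0,0,0]],
  [0.7,[0,0,0],[0,0,0]],
  [0.7,[0,0,0],[0,0,0]],
  [0.7,[-11,-1,16],[0,0,0]],
  [0.7,[-30,-4,44],[0,0,0]],
  [0.7,[-55,-7,79],[0,0,0]],
  [0.7,[-80,-9,115],[0,0,0]],
  [0.7,[-85,-10,123],[0,0,0]],
])

```text
time: 17.85
ee_pos: [0.4273, -0.1858, 0.2021]
tcp_rot: [153.9, 24.7, 136.9]
wrist_force: [1.0, -0.2, 0.6]
opening: 0.0595
grasp_force: 0.0
```

Call:
step_arm([
  [0.7,[0,0,0],[0,0,0]],
  [0.7,[0,0,0],[0,0,0]],
  [0.7,[0,0,0],[0,0,0]],
])

```text
time: 18.15
ee_pos: [0.4276, -0.1846, 0.1949]
tcp_rot: [154.0, 24.2, 137.0]
wrist_force: [-0.2, -0.2, 0.4]
opening: 0.0599
grasp_force: 0.0
```

```bash
python3 dial.py d4; python3 - <<'E'
from h import *
im,d,P=snap('top'); X=cloud(d,P).reshape(-1,3)
for n,c,r,z in(('bottle',(.492,.137),.03,.18),('jar',(.493,-.028),.05,.095),('spice',(.483,.21),.04,.1),('flask',(.54,-.315),.05,.25)):
    S=X[(np.hypot(X[:,0]-c[0],X[:,1]-c[1])<r)&(X[:,2]>z)]; print(n,len(S),((S.min(0)+S.max(0))/2).round(3),np.median(S[:,2]))
E
```

```text
n [-0.57  -0.066  0.819] yaw 6.6 lean 35.0 centre [ 0.5191 -0.1741  0.0651] r 0.0541 54.31358337402344
[ 0.4276 -0.1845  0.1952] [154.01  24.22 136.97] [-37.5 -35.9 -33.5  65.9  23.6   5.5] 18.25
bottle 148 [0.492 0.138 0.194] 0.1983662064677288
jar 441 [ 0.494 -0.027  0.101] 0.10093699126296533
spice 189 [0.483 0.208 0.11 ] 0.11126941999845126
flask 691 [ 0.552 -0.317  0.5  ] 0.2660866323770974
```

View pics/d4.png

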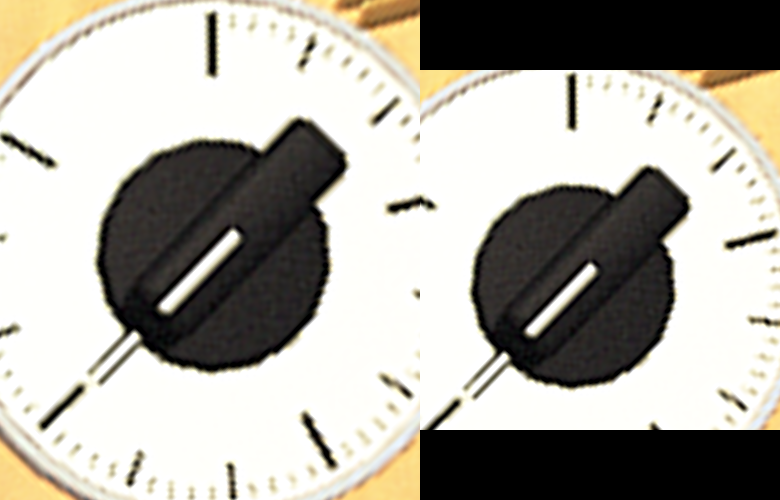

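With the key let go, the pointer (95,378)–(135,335) still lines up with the 45-minute stroke (42,428)–(82,388). The bottle, jar, spice jar and flask are all where they should be, so I'm handing the job in.

```bash
python3 -c "
from workcell import bot
print(bot.job_done())"
```

```text
the job is handed in; nothing more can be done
None
```

The sauce bottle stands upright in the tray, and the timer was wound to its end stop and turned back to 45 minutes; the job was handed in at about 18 s, with no verdict shown.

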